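Fit the winged handle on the stage drive's square shaft

TASK

Pick up the black winged handle with the square bore and fit it over the square shaft of the stage drive, turned so that bore and shaft match (any of the four ways), down until it sits fully home and level on the drive's flange, then let go. Leave the round knob lying where it is.

Things in the scene. Friction and masses are not known exactly. Their poses are not given: they have to be found in the camera images.
- handle_mid (a point): Loose black winged handle lying flat, 0.13 to 0.25 kg: square hub 45 x 45 mm, 46 high, with a vertical 21 x 21 mm square through-bore framed in steel on top; two wings, 14 mm thick, 6 to 32 mm above the underside, reach 57 mm from the axis. Point: on the bore axis, 23 mm above the underside. x along the wings, y square to the two free hub flats, z up; bore sides parallel to x and y.
- square_seat (a point): Fixed drive: grey gearbox, 120 x 100 mm foot, 56 mm round black flange on top, low motor stub on one side, and a fixed upright steel SQUARE shaft 18 x 18 mm rising 40 mm above the flange: straight for 28 mm, then tapering to 8 x 8 mm. Point: on the shaft axis at the flange top, 60 mm above the table, where the handle's underside rests. z up, x and y square to the shaft's flats.
- knob_mid (a point): Round black knob with six small lobes, 60 mm across and 46 mm high, with a round 20 mm bore: not for the square shaft, to be left alone. Loose, lying flat. The point is on its axis, half-way up (23 mm).
- round_seat (a point): A like fixed drive, but with a round spindle, 18 mm thick and 40 mm high, on its flange: the wrong one. The point is on the spindle axis on top of the flange, 60 mm above the table.
Not all that is in view belongs to the job. What is shaped like the part that bears handle_mid but blue or orange is not meant. Leave any green look-alike of the part that bears square_seat alone.

How it is judged:
By the outcome, as a careful person would: the job done as asked, in the order asked, and still so for the second after the job is handed in, with the robot touching nothing.
It also fails if it takes over 48 s, if anything falls off the work surface, if the arm or the gripper's body presses on something with over 40 N, if the wrist force passes 120 N, or if a joint passes its speed limit or range.

ROBOT

A 7-joint arm with a two-finger parallel gripper is mounted at the origin on the work surface. World frame = base frame: x ahead of the robot, y to its left, z up, the work surface at z = 0. Lengths are in m, angles in rad, forces in N, time in s.
With the tool pointing down it reaches from about 0.425 to 0.875 m from the base axis. Payload 8.4 kg.
Tool frame: the origin (TCP) lies midway between the tips of the shut fingers; the grasp point (between the pads) lies robot.hold_point_z behind it (robot.hold_point_z is the distance from the TCP to the grasp point, in m); z points along the fingers, y is the direction in which the jaws open and shut (so a half turn about z gives the same grasp; the last joint's range is limited). The gripper opens to 85 mm and grips with 20 to 120 N. Pads are 22 mm wide; open, the fingers measure 114 mm over their backs; the gripper's body (76 mm by 85 mm) begins 54 mm behind the grasp point. The pads swing forward as they close: fully open they stand 13 mm farther back than shut.
Start: joints at [-1.323, 0.333, 0.04, 1.465, -0.013, 1.343, -0.059], TCP at [0.221, 0.611, 0.231] pointing down, gripper open.
Joint ranges: [-2.58, 2.58], [-0.38, 2.09], [-1.3, 1.39], [0.25, 2.4], [-1.5, 4.64], [0.08, 2.09], [-2.65, 2.65]. Speed limits (rad/s): [2.22, 2.22, 2.79, 2.79, 3.14, 3.14, 3.14].

INTERFACE

Orientations are given as a rotation vector (axis times angle).
In Python, from bench import robot, snapshot, get_calibration, finish_job, spot_in gives the robot as it stands.
- The arm moves only by the shell command python3 -m handwheel 'ROWS' [OPENING] [FORCE]. ROWS is a JSON object of lists of equal length, an entry for each row: "offset": the shift along the world's x, y, z as a fraction of full scale, a list of three; "dr": the turn, a rotation vector about the world's x, y, z as a fraction of full scale, a list of three. A call has 1 to 12 rows; each row is the pose to reach, as a shift and turn from the pose commanded when the call began, turning the shorter way round; what a row does not reach only later rows make up. Full scale, the value 1, is 0.4 m for a shift and pi rad for a turn. A row lasts 1/8 s, in which the tool goes at most 62.5 mm and 10.7 degrees, less where a joint would pass 70% of its speed; a pose out of reach is approached as far as the arm can. A call with a number of a shift or a turn outside -1 to 1 is refused whole. A call with a gripper value outside its range is refused whole. OPENING is the opening, from 0 (shut) to 1 (fully open), set as the call begins (- or left out, the last holds). The fingers move at their own pace and stop on an object; FORCE is the grip in N (left out, the last holds). Time passes only in rows, so rows that repeat a pose let the fingers close. It gives the time, the measured TCP pose, the force and the opening at its end, in the units of the state.
- robot.get_state(): the state, without advancing time (a new reading comes with each control period).
- snapshot(name): name is "scene" or "top" or "wrist"; returns the picture (400x640x3 uint8, red, green, blue); there is no depth.
- get_calibration(name): a dict with "intrinsics" (3x3 intrinsics, pixels), "k1" (the pictures are not rectified: a ray, as slopes to the right and down, at radius r is drawn at 1 + k1 r^2 times it, then the intrinsics apply), "R" (3x3) and "t" (3): a world point X has camera coordinates R X + t. Camera axes: x right, y down, z forward; pixel columns grow to the right and rows downward; lengths in m; the calibration is good to about 2 mm. A picture is of the moment at which its call begins: read the wrist's pose just before it. get_calibration takes no time and is no camera call; for the wrist camera it gives the pose at the moment of the call.
- finish_job(): hands the job in, once; it reports no verdict.
Trained networks look in the newest picture that a camera, given by its name, has taken for a name from the list of things; names that differ only in an ending like _2 or _b are one class to them, and where a whole thing is asked for, a point or a joint stands for the part that bears it (a point fixed in the world has none). Each returns a list of dicts, best first, with "score" (0 to 1); they miss things now and then, are a little off and sometimes report something else, mostly with a low value. They report only what shows in the picture. A call takes as long as a camera call. They do not tell look-alikes from the thing itself.
- spot_in(camera, query): "centre" ([column, row] in pixels, amid what is visible of it).
The state is a dict: "clock": time; "joint_positions": joint angles; "qvel": joint speeds; "joint_torque": joint torques, N m; "ee_pos": TCP position; "tcp_rot": TCP orientation; "wrist_force": force on the tool from outside, world axes, zero at the start; "torque": the same for the moment, N m; "grip_width": finger opening in m.
Only numpy, scipy, OpenCV 4.12 (cv2) and the standard library are available. Lean on these libraries where they do the work, as an engineer would, in place of code of your own. Each camera call takes 0.05 s, during which the arm holds its last target. There are 200 camera calls.

## Working session

There is one attempt and no reset: what is moved stays moved. The work goes in short steps, Python scripts to look and compute and a shell command to move; the robot and the scene stay as the last step left them, time stands still between calls to the robot, and variables do not carry over. Pictures are saved under pics/ and viewed, about 8 in all and at most 12, crops included, and the job is handed in when it is done.

```bash
mkdir -p pics; ls; cat > h.py <<'E'
import numpy as np, cv2
from bench import robot, snapshot, get_calibration, finish_job, spot_in
def cal(n):
    c=get_calibration(n); return {k:(np.array(v,float) if k!='k1' else float(v)) for k,v in c.items() if k in('intrinsics','k1','R','t')}
def ray(c,px):
    K=c['intrinsics']; d=np.array([(px[0]-K[0,2])/K[0,0],(px[1]-K[1,2])/K[1,1]])
    u=d.copy()
    for _ in range(20): u=d/(1+c['k1']*(u@u))
    R=c['R']; return -R.T@c['t'], R.T@np.array([u[0],u[1],1])
def onz(c,px,z):
    o,d=ray(c,px); return o+d*(z-o[2])/d[2]
def proj(c,X):
    K=c['intrinsics']; p=c['R']@np.asarray(X,float)+c['t']; u=p[:2]/p[2]; u=u*(1+c['k1']*(u@u)); return np.array([K[0,0]*u[0]+K[0,2],K[1,1]*u[1]+K[1,2]])
def save(im,n): cv2.imwrite('pics/'+n,cv2.cvtColor(im,cv2.COLOR_RGB2BGR))
E
python3 - <<'E'
from h import *
ims=[]
for n in('scene','top'):
    im=snapshot(n); np.save(n+'.npy',im); ims.append(im); save(im,n+'0.png')
    c=cal(n); print(n,-c['R'].T@c['t'],c['k1'],c['intrinsics'][0,0])
    for q in('handle_mid','square_seat','knob_mid','round_seat'):
        for s in spot_in(n,q): print(q,s, onz(c,s['centre'],0.046 if 'mid' in q else 0.08).round(3))
print(robot.hold_point_z, {k:np.round(v,3).tolist() for k,v in robot.get_state().items()})
E
```

```text
pics
scene [0.68035632 0.40485747 0.7904845 ] -0.04864746097863717 374.76188619790804
handle_mid {'centre': [379.9, 212.0], 'score': 0.73} [0.339 0.161 0.046]
handle_mid {'centre': [348.4, 292.8], 'score': 0.7} [0.51  0.264 0.046]
handle_mid {'centre': [324.4, 241.6], 'score': 0.59} [0.483 0.145 0.046]
square_seat {'centre': [262.8, 318.7], 'score': 0.87} [0.677 0.216 0.08 ]
square_seat {'centre': [490.1, 256.3], 'score': 0.81} [0.239 0.382 0.08 ]
knob_mid {'centre': [263.2, 145.2], 'score': 0.68} [ 0.452 -0.157  0.046]
round_seat {'centre': [197.0, 184.0], 'score': 0.57} [ 0.642 -0.126  0.08 ]
top [0.35318192 0.06603537 0.96900861] -0.07768998047794598 364.4859396575965
handle_mid {'centre': [283.1, 243.8], 'score': 0.81} [0.321 0.16  0.046]
handle_mid {'centre': [244.7, 170.0], 'score': 0.69} [0.512 0.255 0.046]
handle_mid {'centre': [293.8, 181.4], 'score': 0.65} [0.479 0.129 0.046]
square_seat {'centre': [201.5, 294.1], 'score': 0.81} [0.205 0.358 0.08 ]
square_seat {'centre': [269.6, 110.5], 'score': 0.74} [0.656 0.183 0.08 ]
square_seat {'centre': [399.6, 123.1], 'score': 0.44} [ 0.613 -0.142  0.08 ]
knob_mid {'centre': [408.5, 191.3], 'score': 0.96} [ 0.445 -0.163  0.046]
knob_mid {'centre': [293.9, 189.5], 'score': 0.63} [0.458 0.129 0.046]
round_seat {'centre': [401.8, 119.7], 'score': 0.58} [ 0.622 -0.148  0.08 ]
0.0187 {'clock': 0.5, 'joint_positions': [-1.323, 0.333, 0.04, 1.465, -0.013, 1.343, -0.058], 'qvel': [0.0, -0.0, 0.001, -0.001, -0.001, 0.0, 0.0], 'joint_torque': [-0.001, -65.775, 1.362, -40.551, 0.017, 0.004, 0.0], 'ee_pos': [0.221, 0.611, 0.231], 'tcp_rot': [-0.542, -3.094, 0.0], 'wrist_force': [-0.179, 0.391, 0.571], 'torque': [0.028, -0.027, -0.015], 'grip_width': 0.085}
```

View pics/top0.png

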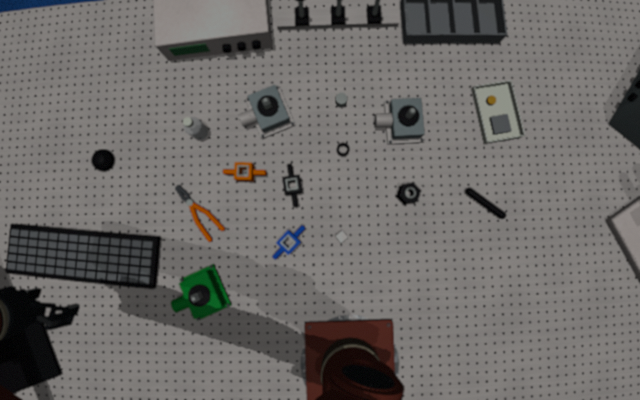

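View pics/scene0.png

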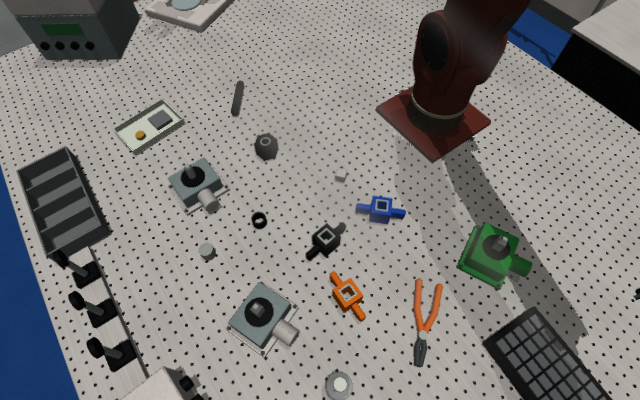

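Top view: the black handle is at (292,185). Things it could be mistaken for are the orange one (245,172), the blue one (290,242) and the round knob (408,193). The drives are grey at (268,107), grey at (406,117) and green at (203,293). In the scene view the black handle is at (325,240) and the grey drives at (260,312) and (197,182). I'll check the choice in close crops.

```bash
python3 - <<'E'
from h import *
t=np.load('top.npy'); s=np.load('scene.npy')
def cr(im,c,r,h=33): return cv2.resize(im[r-h:r+h,c-h:c+h],(264,264),interpolation=cv2.INTER_CUBIC)
a=np.hstack([cr(t,292,185),cr(t,268,107),cr(t,406,117)]); b=np.hstack([cr(s,325,240),cr(s,260,312),cr(s,197,182)])
m=np.vstack([a,b]).astype(float); m=255*(m/255)**.6
save(m.astype(np.uint8),'crop1.png')
E
```

```text
(no output)
```

View pics/crop1.png

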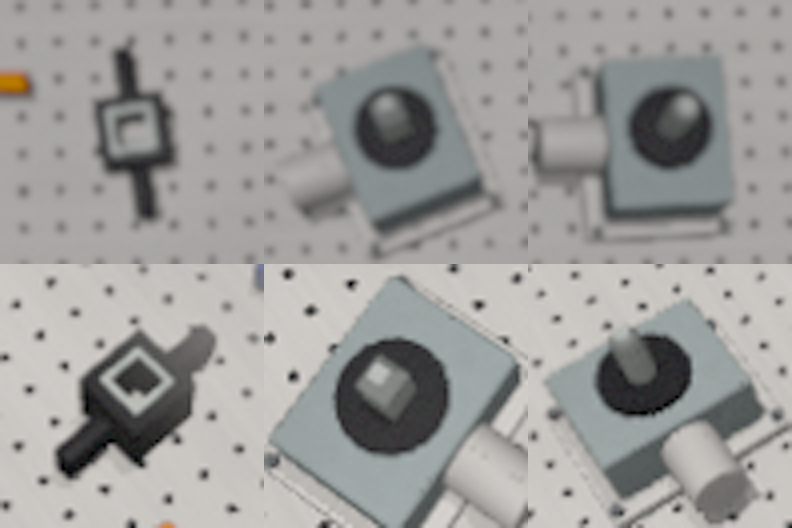

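```bash
cat >> h.py <<'E'
from scipy.spatial.transform import Rotation as Rot
def tri(obs):
    A=np.zeros((3,3));b=np.zeros(3);rs=[]
    for c,p in obs:
        o,d=ray(c,p); d=d/np.linalg.norm(d); P=np.eye(3)-np.outer(d,d); A+=P;b+=P@o; rs.append((o,d))
    X=np.linalg.solve(A,b); return X,[np.linalg.norm(np.cross(X-o,d)) for o,d in rs]
def st():
    s=robot.get_state(); R=Rot.from_rotvec(s['tcp_rot']).as_matrix(); return s,R
E
python3 - <<'E'
from h import *
ct,cs=cal('top'),cal('scene')
print('handle',tri([(ct,(292.25,183.25)),(cs,(326.5,236))]))
print('tip',tri([(ct,(265,99)),(cs,(256.2,306.5))]))
a,b=onz(ct,(289.8,165.8),.032),onz(ct,(296.2,205),.032); print('wings',a,b,(a+b)/2,np.degrees(np.arctan2(*(a-b)[1::-1])))
print('flange top',onz(ct,(235+395/4-66,74+127/4),.06),onz(cs,(227+(392-264)/4,279+(396-264)/4),.06))
s,R=st(); print(R.round(3)); cw=cal('wrist'); print('cam in tool',(R.T@(-cw['R'].T@cw['t']-s['ee_pos'])).round(4),(R.T@cw['R'].T).round(3),cw['intrinsics'][0])
E
```

```text
handle (array([0.47236168, 0.13480996, 0.04359634]), [np.float64(0.002590507872265439), np.float64(0.002590507872265331)])
tip (array([0.67707491, 0.19341689, 0.09925536]), [np.float64(0.002422340151994602), np.float64(0.0024223401519946385)])
wings [0.52174162 0.13922563 0.032     ] [0.41897884 0.12498196 0.032     ] [0.47036023 0.1321038  0.032     ] 7.8913343051270735
flange top [0.67540838 0.1907079  0.06      ] [0.67610503 0.19543999 0.06      ]
[[-0.94  0.34 -0.  ]
 [ 0.34  0.94 -0.  ]
 [-0.   -0.   -1.  ]]
cam in tool [ 0.0853 -0.     -0.1423] [[ 0.001 -0.945 -0.326]
 [ 1.     0.001 -0.001]
 [ 0.002 -0.326  0.945]] [289.50701211   0.         326.3582759 ]
```

```bash
python3 -m handwheel '{"offset":[[0.5,-0.95,0],[0.5,-0.95,0],[0.5,-0.95,0],[0.5,-0.95,0],[0.5,-0.95,0],[0.5,-0.95,0],[0.5,-0.95,0],[0.5,-0.95,0]],"dr":[[0,0,0.155],[0,0,0.155],[0,0,0.155],[0,0,0.155],[0,0,0.155],[0,0,0.155],[0,0,0.155],[0,0,0.155]]}' 1 40
```

```text
clock: 1.5
ee_pos: [0.423, 0.2272, 0.2318]
tcp_rot: [-0.208, 3.134, 0.0]
wrist_force: [0.1, 1.6, 0.4]
grip_width: 0.0856
```

```bash
python3 -m handwheel '{"offset":[[0.128,-0.243,-0.178],[0.128,-0.243,-0.178],[0.128,-0.243,-0.178],[0.128,-0.243,-0.178],[0.128,-0.243,-0.178]],"dr":[[0,0,0],[0,0,0],[0,0,0],[0,0,0],[0,0,0]]}' && python3 - <<'E'
from h import *
s,R=st(); c=cal('wrist'); im=snapshot('wrist'); np.save('w1.npy',im)
for q in('handle_mid','square_seat'):
    for x in spot_in('wrist',q): print(q,x,onz(c,x['centre'],.046).round(4))
np.savez('w1c.npz',**c); print(s['ee_pos'],R.round(3)[:,1])
print(proj(c,[.472,.134,.046]))
save((255*(im/255.)**.6).astype(np.uint8),'w1.png')
E
```

```text
clock: 2.12
ee_pos: [0.4721, 0.136, 0.1609]
tcp_rot: [-0.224, 3.133, 0.001]
wrist_force: [-0.8, 0.3, -0.2]
grip_width: 0.0851
handle_mid {'centre': [362.4, 32.0], 'score': 0.88} [0.3312 0.1446 0.046 ]
handle_mid {'centre': [438.8, 240.8], 'score': 0.87} [0.4989 0.2522 0.046 ]
handle_mid {'centre': [325.2, 188.7], 'score': 0.81} [0.462  0.1338 0.046 ]
square_seat {'centre': [354.7, 329.9], 'score': 0.72} [0.6188 0.1893 0.046 ]
square_seat {'centre': [602.7, 1.3], 'score': 0.7} [0.2826 0.324  0.046 ]
[0.47207694 0.13598964 0.1608776 ] [-0.142  0.99   0.001]
[323.9261465  198.95151077]
```

View pics/w1.png

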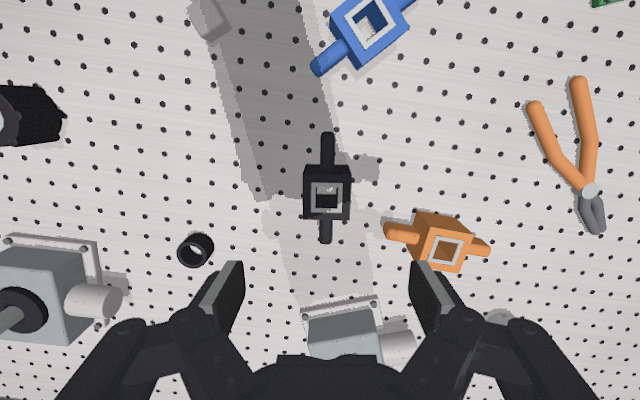

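The wrist view has the black handle centred at (327,197), its wings near vertical between the jaws. Orange is at (446,245), blue at (365,25) and the square drive at (340,330). I'll measure the steel frame next.

```bash
cat >> h.py <<'E'
def frame(im,c,x0,x1,y0,y1,z,thr=130):
    g=cv2.cvtColor(im,cv2.COLOR_RGB2GRAY)[y0:y1,x0:x1]
    _,b=cv2.threshold(g,thr,255,cv2.THRESH_BINARY)
    cn,_=cv2.findContours(b,cv2.RETR_EXTERNAL,cv2.CHAIN_APPROX_NONE)
    k=max(cn,key=cv2.contourArea).reshape(-1,2)+[x0,y0]
    P=np.array([onz(c,p,z)[:2] for p in k.astype(float)]).astype(np.float32)
    r=cv2.minAreaRect(P*1000); return k.min(0),k.max(0),r
E
python3 - <<'E'
from h import *
im=np.load('w1.npy'); c=dict(np.load('w1c.npz')); c['k1']=float(c['k1'])
g=cv2.cvtColor(im,cv2.COLOR_RGB2GRAY); print(g[178:218:2,304:352:3])
for t in(70,90,110): print(t,frame(im,c,306,348,174,216,.046,t))
# wings dark
b=(g<60).astype(np.uint8); n,l,s,ce=cv2.connectedComponentsWithStats(b); i=l[150,327]; ys,xs=np.where(l==i); print(s[i])
P=np.array([onz(c,(x,y),.032)[:2] for x,y in zip(xs[::3],ys[::3]) if y<165]); 
P=P-P.mean(0); v=np.linalg.svd(P,full_matrices=False)[2][0]; print('wing dir deg',np.degrees(np.arctan2(v[1],v[0])))
E
```

```text
[[  9  11  11  12  10  10  10  12  12   8  11  10  14  10  11  11]
 [ 12  13  10  10   8   8   9  13  11   8   9   8  10   9  10  11]
 [ 11  11  11  54  39  40  36  36  21  21  17  16  16   8   9  11]
 [  8  11  17  82  82  83  82  83  83  83  83  84  84   4  12   8]
 [  9  10  16  82  71  84  85  82  82  79  83  85  82   5  10   6]
 [  7  10  16  83  19  95  94  93 100 170  93  12  82   6   9   7]
 [ 10   9  22  83  18  91  91  91 158 114  95  16  83   5  10   5]
 [  9  12  23  83  28  95  94  92  89  89  94  19  82   4  10   6]
 [  9  10  22  82   0  23  25  36  35  35  35  20  83   6   7   6]
 [ 10  11  22  82   1   7   7   7   6   8   7  21  82   7  10   4]
 [  9  11  22  82   4   6  10   8   7   8  10  30  83  10  10   4]
 [ 10  11  23  82   2   6   8   8   7   9   8  29  81   9   8   7]
 [  7  10  22  82   4   6   7   7  10  11   7  29  90  19  12  21]
 [  7   8  23  82   3   5  10   6   9   7   7  56 157  22  24  27]
 [  7  10  23  83   1   6   6   6  10   3   4  71 154  23  25  39]
 [  6   9  22  81  70  72  71  71  70 101  97  94 153  24  27  37]
 [  7  11  21  82  83  83  83  81 137 157 154 154 154  23  25  51]
 [  6   7  13  42  44  49  49  65  97 109 109 113 113  23  25  52]
 [  8   9  11  11   8   8  24  23  23  22  23  22  21  25  25  64]
 [  6   9   9  22  23  25  24  23  24  25  25  25  25  25  25  67]]
70 (array([311, 183]), array([342, 212]), ((470.3863220214844, 135.98365783691406), (28.70222282409668, 28.51203727722168), 7.209831714630127))
90 (array([317, 187]), array([335, 192]), ((462.6200256347656, 134.61001586914062), (4.815504550933838, 16.693544387817383), 8.202152252197266))
110 (array([327, 202]), array([341, 212]), ((480.9112854003906, 146.75050354003906), (8.161510467529297, 15.910137176513672), 39.585975646972656))
[ 299  131   56  113 2556]
wing dir deg 5.707348573887758
```

```bash
python3 -m handwheel '{"offset":[[-0.004,0.005,-0.1],[-0.004,0.005,-0.2],[-0.004,0.005,-0.3],[-0.004,0.005,-0.35],[-0.004,0.005,-0.375],[-0.004,0.005,-0.375],[-0.004,0.005,-0.375]],"dr":[[0,0,-0.004],[0,0,-0.004],[0,0,-0.004],[0,0,-0.004],[0,0,-0.004],[0,0,-0.004],[0,0,-0.004]]}' && python3 -m handwheel '{"offset":[[0,0,0],[0,0,0],[0,0,0],[0,0,0],[0,0,0],[0,0,0],[0,0,0],[0,0,0]],"dr":[[0,0,0],[0,0,0],[0,0,0],[0,0,0],[0,0,0],[0,0,0],[0,0,0],[0,0,0]]}' 0 60
```

```text
clock: 3.15
ee_pos: [0.4713, 0.1365, 0.0111]
tcp_rot: [-0.2, 3.134, 0.001]
wrist_force: [-0.6, -0.3, -0.5]
grip_width: 0.0852
clock: 4.15
ee_pos: [0.471, 0.1363, 0.0107]
tcp_rot: [-0.2, 3.134, 0.001]
wrist_force: [-2.5, -0.6, 5.2]
grip_width: 0.0441
```

```bash
python3 -m handwheel '{"offset":[[0,0,0.1],[0,0,0.25],[0,0,0.375],[0.14,0.035,0.375],[0.28,0.07,0.375],[0.42,0.1,0.375],[0.56,0.13,0.375],[0.65,0.16,0.375],[0.675,0.16,0.375],[0.675,0.16,0.375],[0.675,0.16,0.375]],"dr":[[0,0,0],[0,0,0],[0,0,0],[0,0,0],[0,0,0],[0,0,0],[0,0,0],[0,0,0],[0,0,0],[0,0,0],[0,0,0]]}' && python3 - <<'E'
from h import *
s,R=st(); c=cal('wrist'); im=snapshot('wrist'); np.save('w2.npy',im)
for x in spot_in('wrist','square_seat'): print(x,onz(c,x['centre'],.08).round(4))
np.savez('w2c.npz',**c); print(s['ee_pos'],R.round(3)[:,1],s['grip_width'])
print(proj(c,[.676,.193,.1]),proj(c,[.676,.193,.06]))
save((255*(im/255.)**.6).astype(np.uint8),'w2.png')
E
```

```text
clock: 5.52
ee_pos: [0.7397, 0.1996, 0.1604]
tcp_rot: [0.2, -3.135, -0.0]
wrist_force: [-0.1, -1.4, -1.3]
grip_width: 0.0445
{'centre': [336.2, 111.6], 'score': 0.92} [0.66   0.1969 0.08  ]
[0.73969335 0.19959874 0.16040147] [-0.127  0.992  0.   ] 0.044522790933859135
[328.22308357 135.85573802] [327.9623768  130.66814987]
```

View pics/w2.png

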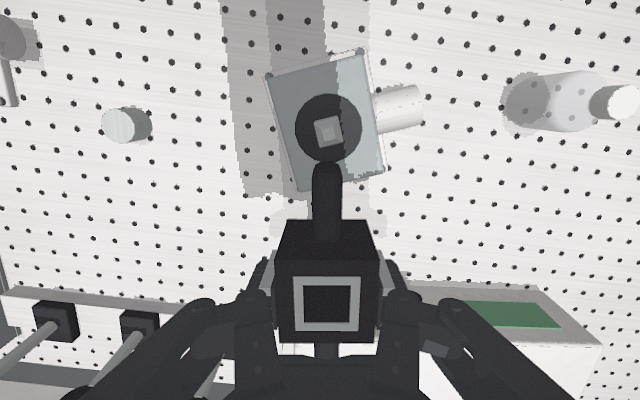

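The held handle's frame is at (327,303), and the shaft, with a square tip, is at (328,131) in its black flange, turned a little from the handle. I'll measure both.

```bash
python3 - <<'E'
from h import *
im=np.load('w2.npy'); c=dict(np.load('w2c.npz')); c['k1']=float(c['k1'])
g=cv2.cvtColor(im,cv2.COLOR_RGB2GRAY)
print(g[112:150:2,308:350:2])
cr=cv2.resize(im[90:170,288:368],(560,560),interpolation=cv2.INTER_CUBIC); save((255*(cr/255.)**.6).astype(np.uint8),'w2c.png')
s,R=st(); zt=s['ee_pos'][2]
print('frame',frame(im,c,285,370,265,340,zt-.0107+.046,60))
E
```

```text
[[ 18  19  20  20  19  18  19  20  20  19  19  19  19  18  18  17  17  44
   41  42  42]
 [ 18  18  20  19  20  19  18  17  18  19  18  17  18  16  17  17  24  42
   42  42  41]
 [ 18  18  19  18  18  19  18  18  17  17  16  27  44  71  73  14  22  42
   41  40  42]
 [ 18  19  17  19  18  18  15  19  44  68  73  84  87  90  90  47  22  41
   41  40  41]
 [ 18  16  17  20  44  69  73  84  87  90  90  89  89  88  83  75  36  41
   40  40  41]
 [ 16  16  16  76  88  89  90  90  89  88  86  87  87  87  81  79  26  31
   41  41  41]
 [ 17  17  15  87  89  88  87  87  87  88  87  88  90  87  80  81  13  38
   41  41  40]
 [ 19  17  17  54  77  86  88  88  90  89  90  89  89  82  84  81  37  43
   41  42  41]
 [ 18  17  16  29  77  77  88  90  90  94 100 101 103  83  82  84  55  42
   40  41  40]
 [ 17  18  18  21  80  78  79 104 102 102 102 101 101  83  84  83  82  25
   42  40  39]
 [ 17  18  18  16  82  79  80  93 100 101 100  99  99  91  83  84  81  11
   43  39  40]
 [ 17  18  18  16  53  80  79  81 100 100 100 102 101  98  82  83  86  14
   41  39  40]
 [ 18  18  18  17  31  81  80  79 102 102 102 101  99  99  82  83  84  46
   40  40  40]
 [ 17  15  15  16  20  83  79  79 101 100  99 100 100  95  79  83  84  77
   39  40  40]
 [ 15  16  17  17  15  85  79  79  93  95  89  77  74  70  70  73  78  84
   25  39  40]
 [ 18  16  15  17  15  55  80  79  71  69  70  71  72  73  74  73  55  42
   19  41  40]
 [ 17  18  18  17  14  34  81  73  72  72  74  73  55  41  27  14  15  15
   42  41  40]
 [ 16  17  16  15  17  22  81  73  55  41  26  14  15  16  16  17  17  16
   42  40  40]
 [ 16  16  18  16  14  18  26  15  16  15  18  16  16  16  16  16  17  15
   43  40  40]]
frame (array([293, 276]), array([360, 330]), ((738.7134399414062, 199.83389282226562), (28.85260581970215, 28.886049270629883), 7.146927833557129))
```

View pics/w2c.png

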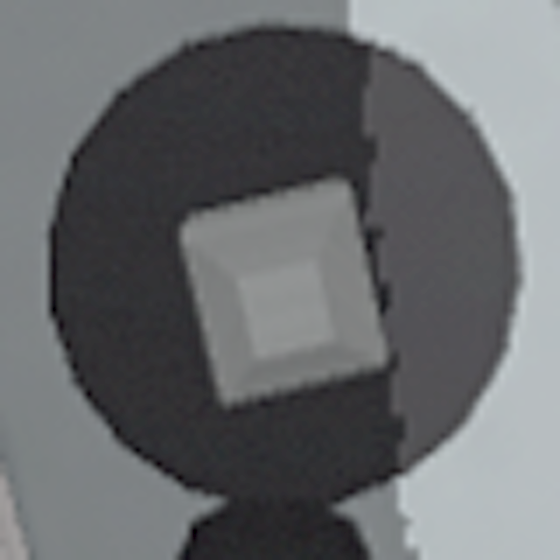

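```bash
python3 - <<'E'
from h import *
im=np.load('w2.npy'); c=dict(np.load('w2c.npz')); c['k1']=float(c['k1'])
print('shaft',frame(im,c,308,343,112,150,.088,58))
t=[onz(c,(288+x/7,90+y/7),.1) for x,y in[(240,280),(318,262),(333,345),(257,360)]]; print(np.mean(t,0))
m=[onz(c,(288+x/7,90+y/7),.06) for x,y in[(50,270),(518,270),(285,25),(285,510)]]; print('flange',(m[0]+m[1])/2,(m[2]+m[3])/2)
print(st()[0]['ee_pos'])
E
```

```text
shaft (array([314, 116]), array([342, 146]), ((673.8524780273438, 192.6875762939453), (18.737272262573242, 17.68002700805664), 21.040647506713867))
[0.67507675 0.19341673 0.1       ]
flange [0.6742717  0.19327446 0.06      ] [0.67498468 0.19348716 0.06      ]
[0.7398255  0.20001892 0.16082144]
```

```bash
python3 -m handwheel '{"offset":[[-0.08,-0.008,0],[-0.16,-0.0165,0],[-0.16,-0.0165,0],[-0.16,-0.0165,-0.05],[-0.16,-0.0165,-0.1],[-0.16,-0.0165,-0.11],[-0.16,-0.0165,-0.11],[-0.16,-0.0165,-0.11]],"dr":[[0,0,0.04],[0,0,0.077],[0,0,0.077],[0,0,0.077],[0,0,0.077],[0,0,0.077],[0,0,0.077],[0,0,0.077]]}' && python3 - <<'E'
from h import *
s,R=st(); c=cal('wrist'); im=snapshot('wrist'); sc=snapshot('scene')
zt=s['ee_pos'][2]; print(s['ee_pos'],'frame',frame(im,c,285,370,265,340,zt-.0107+.046,60))
a=cv2.resize(im[230:350,260:390],(390,360),interpolation=cv2.INTER_CUBIC); b=cv2.resize(sc[250:350,210:320],(396,360),interpolation=cv2.INTER_CUBIC)
save((255*(np.hstack([a,b])/255.)**.6).clip(0,255).astype(np.uint8),'w3.png')
E
```

```text
clock: 6.62
ee_pos: [0.6771, 0.1935, 0.1166]
tcp_rot: [-0.577, 3.087, -0.0]
wrist_force: [-0.4, 0.1, -1.6]
grip_width: 0.0441
[0.67705947 0.19350297 0.11655431] frame (array([293, 277]), array([360, 330]), ((676.4987182617188, 193.8855743408203), (28.490646362304688, 29.04291343688965), 21.21631622314453))
```

View pics/w3.png

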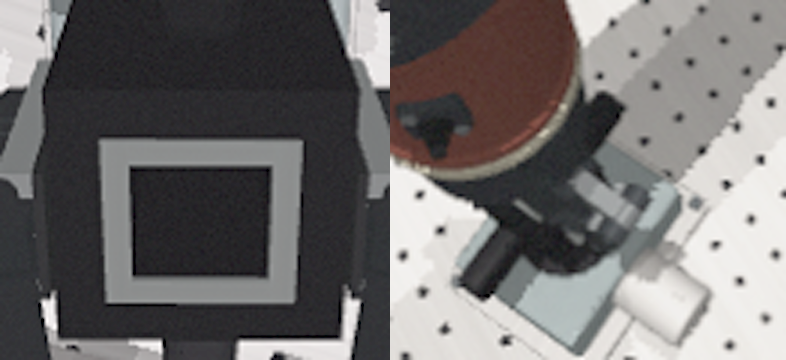

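The wrist crop shows the frame upright and centred, at (0.6765, 0.1939) against the shaft at (0.6748, 0.1932). The scene crop shows the handle over the flange. I'll shift 1.6 mm and start down.

```bash
python3 -m handwheel '{"offset":[[-0.004,-0.001,0],[-0.004,-0.001,0],[-0.004,-0.001,-0.015],[-0.004,-0.001,-0.03],[-0.004,-0.001,-0.045],[-0.004,-0.001,-0.06],[-0.004,-0.001,-0.06]],"dr":[[0,0,0],[0,0,0],[0,0,0],[0,0,0],[0,0,0],[0,0,0],[0,0,0]]}' && python3 - <<'E'
from h import *
s,R=st(); c=cal('wrist'); im=snapshot('wrist')
print(s['ee_pos'],'frame',frame(im,c,285,370,265,340,s['ee_pos'][2]-.0107+.046,60),s['torque'])
E
```

```text
clock: 7.6
ee_pos: [0.6745, 0.193, 0.0913]
tcp_rot: [0.577, -3.087, 0.0]
wrist_force: [0.3, -0.6, -2.3]
grip_width: 0.0444
[0.67451531 0.19296957 0.09125694] frame (array([293, 277]), array([360, 330]), ((674.0143432617188, 193.41586303710938), (28.444379806518555, 29.0434513092041), 21.221755981445312)) [-0.00031245  0.00348614 -0.03998332]
```

```bash
python3 -m handwheel '{"offset":[[0,0,-0.012],[0,0,-0.024],[0,0,-0.036],[0,0,-0.045],[0,0,-0.045],[0,0,-0.045]],"dr":[[0,0,0],[0,0,0],[0,0,0],[0,0,0],[0,0,0],[0,0,0]]}'; python3 -m handwheel '{"offset":[[0,0,-0.003],[0,0,-0.006],[0,0,-0.008],[0,0,-0.008]],"dr":[[0,0,0],[0,0,0],[0,0,0],[0,0,0]]}'
```

```text
clock: 8.4
ee_pos: [0.6751, 0.1931, 0.0742]
tcp_rot: [-0.577, 3.088, -0.0]
wrist_force: [-0.3, -0.3, -1.5]
grip_width: 0.044
clock: 8.9
ee_pos: [0.675, 0.1931, 0.0709]
tcp_rot: [-0.577, 3.088, -0.0]
wrist_force: [-0.2, -0.5, -2.3]
grip_width: 0.0441
```

```bash
python3 -m handwheel '{"offset":[[0,0,-0.0025],[0,0,-0.0025],[0,0,-0.0025]],"dr":[[0,0,0],[0,0,0],[0,0,0]]}'; python3 -m handwheel '{"offset":[[0,0,-0.0025],[0,0,-0.0025],[0,0,-0.0025]],"dr":[[0,0,0],[0,0,0],[0,0,0]]}'
```

```text
clock: 9.28
ee_pos: [0.675, 0.1931, 0.0709]
tcp_rot: [-0.577, 3.088, 0.0]
wrist_force: [-4.5, -2.5, 6.0]
grip_width: 0.0442
clock: 9.65
ee_pos: [0.675, 0.193, 0.0708]
tcp_rot: [-0.577, 3.088, 0.001]
wrist_force: [-7.2, -2.2, 12.8]
grip_width: 0.0444
```

Contact is at TCP z 0.0708, which matches home. I'll unload, open and retreat.

```bash
python3 -m handwheel '{"offset":[[0,0,0.0045],[0,0,0.0045]],"dr":[[0,0,0],[0,0,0]]}' && python3 -m handwheel '{"offset":[[0,0,0],[0,0,0],[0,0,0],[0,0,0],[0,0,0],[0,0,0]],"dr":[[0,0,0],[0,0,0],[0,0,0],[0,0,0],[0,0,0],[0,0,0]]}' 1 && python3 -m handwheel '{"offset":[[0,0,0.02],[0,0,0.06],[0,0,0.15],[0,0,0.25],[0,0,0.3],[0,0,0.3],[0.1,0,0.3],[0.15,0,0.3],[0.15,0,0.3],[0.15,0,0.3]],"dr":[[0,0,0],[0,0,0],[0,0,0],[0,0,0],[0,0,0],[0,0,0],[0,0,0],[0,0,0],[0,0,0],[0,0,0]]}' && python3 - <<'E'
from h import *
s,R=st(); c=cal('wrist'); im=snapshot('wrist'); sc=snapshot('scene'); tp=snapshot('top')
u,v=proj(c,[.675,.193,.106]).astype(int); print(u,v)
np.save('w4.npy',im); np.savez('w4c.npz',**c)
try: print(frame(im,c,u-28,u+28,v-28,v+28,.106,60))
except Exception as e: print(e)
save((255*(im/255.)**.6).clip(0,255).astype(np.uint8),'w4.png')
b=cv2.resize(sc[250:350,200:320],(480,400),interpolation=cv2.INTER_CUBIC);save((255*(b/255.)**.6).clip(0,255).astype(np.uint8),'s4.png')
E
```

```text
clock: 9.9
ee_pos: [0.6751, 0.1931, 0.0709]
tcp_rot: [-0.577, 3.088, 0.0]
wrist_force: [-0.9, -0.0, 2.4]
grip_width: 0.0443
clock: 10.65
ee_pos: [0.6749, 0.1931, 0.0707]
tcp_rot: [-0.577, 3.088, -0.0]
wrist_force: [0.4, -0.6, -0.1]
grip_width: 0.0853
clock: 11.9
ee_pos: [0.7339, 0.1931, 0.1894]
tcp_rot: [0.577, -3.086, 0.0]
wrist_force: [0.3, 0.6, 0.0]
grip_width: 0.0856
353 144
(array([335, 125]), array([374, 163]), ((674.3441162109375, 193.5797576904297), (29.127357482910156, 29.10940933227539), 20.525772094726562))
```

View pics/w4.png

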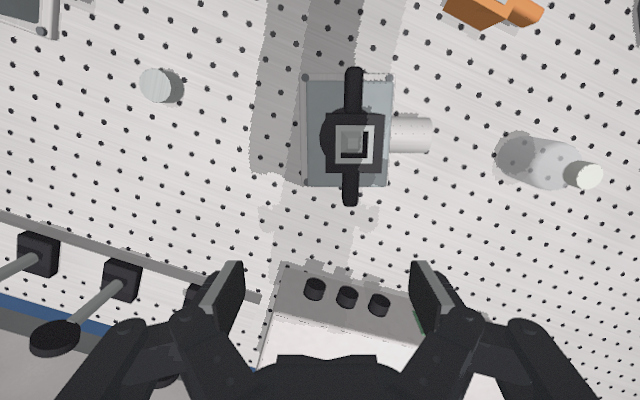

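View pics/s4.png

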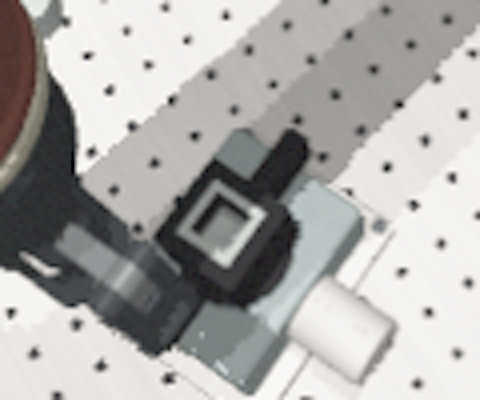

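```bash
python3 -c "
from h import *
print(finish_job(), st()[0]['clock'])"
```

```text
the job is handed in; nothing more can be done
the job is handed in; nothing more can be done
```

I picked up the black winged handle across its free hub flats and fitted it over the square shaft of the grey drive, turned about 14° to match. I lowered it until it touched the flange, released it, backed the arm clear and handed the job in at about 12 s of the 48 s. `finish_job` gives no verdict, so these are my own last checks:

- **Height:** downward contact came at TCP z 0.0708 m, against 0.0707 m expected for fully home. The force peaked at about 13 N and dropped to about zero after release.
- **Position:** the steel frame measured (0.6743, 0.1936) m, against the shaft at about (0.675, 0.193) m.
- **Yaw:** the frame measured 20.5°, against about 21° for the shaft.
- **Level:** the frame appeared 29.1 x 29.1 mm, so square. That is about 1% larger than my 28.85 mm measurement while it was held, which is within pixel noise. I did not measure level directly.
- **Pictures:** the last views show the shaft inside the bore and the gripper clear. No check failed. The arm never went near the knob, and I did not look at it again afterwards.

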